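Post the job tag at the kitting bench

TASK

Post the next job at the bench: swing the tag holder's arm round clockwise until it is home against its stop, then turn the collar on its post clockwise to the locked mark. With the holder locked, stand the taller of the two job tags from the rack on the holder's ledge, leaning flat against its back plate, and last clip tag and back plate together over the middle of their top edges with the spring clamp that is parked on the tote's wall. Leave the short tag and the loose things on the bench where they are.

Things in the scene. Friction and masses are not known exactly. Their poses are not given: they have to be found in the camera images.
- holder: fixed tag holder: grey base plate 110 x 90 x 10 mm with an upright post 24 mm thick. Origin under the post's axis, on the bench; z up. With the arm home the holder's arm points along this frame's -y and its back plate faces this frame's +x (away from the robot, give or take the base's yaw)
- swing (a joint): angle of the holder's aluminium arm about its post, rad: 0 = home against the stop pin (hard stop), grows anticlockwise seen from above up to 1.15. Stiff hinge (0.12 N m), stays where it is left. The bar is 14 mm square, its top 76 mm above the bench
- back_plate: back plate at the arm's end, 135 mm from the post's axis, 40 mm wide, leaning back 12 degrees. Origin: middle of its front face at the ledge floor, 80 mm above the bench. Own x: square out of the front; y: along its width, to the post; z: up along it. Plate from x = -8 mm to 0, top at z = 88 mm. Ledge z = 0, lip 16 mm high flaring outward: channel 12 mm wide at the floor, 14 at the top, open-ended
- plate_top (a point): middle of the back plate's top edge (own x = -4 mm, z = 88 mm); axes of the back plate. To swing the arm, the plate can be pinched here across its 8 mm or pushed
- collar (a joint): turn of the lock collar, rad: 0 = unlocked (pointer at the dot), grows clockwise seen from above to its stop at 1.2 = locked (pointer at the line). Friction 0.12 N m. A cam dog at its foot closes behind a tab on the arm and keeps the arm home; turned while the arm is out it would push the arm
- collar_grip (a point): point on the collar's axis at the height to grip it, 118 mm above the bench; holder's axes. Collar: dark knurled steel, round, 44 mm across, 87 to 130 mm above the bench, white pointer line on top; its 23 mm cap has a white line at locked (towards holder +x) and a white dot at unlocked. The dog juts out to 34 mm from the axis up to 98 mm height: keep fingertips above it
- rack: fixed grey rack 118 x 46 mm with two tag slots that lean 12 degrees towards its -x. Origin under its middle on the bench. Slots run along its y, 48 mm apart in x (at -24 and +24 mm), 9 mm wide, floor 20 mm above the bench; front 23 mm and back 45 mm high, 44 mm wide, so that the tags stand out 8 mm at each side
- tall_tag: loose job tag: stiff grey frame with a white card, 60 mm wide, 100 mm tall, 6 mm thick, 45 g. Starts in either slot of the rack. Origin: middle of its bottom edge; own x: square out of the card's face, own y: along its width, own z: up along its height. Take it by its two side edges (60 mm apart)
- short_tag: the other job tag in the rack, the same but 72 mm tall; stays where it is
- tote: fixed black grid tote, 210 mm in its x, 276 mm in its y, 89 mm tall, walls 5 mm thick. Origin under its middle
- clamp: steel spring clamp like a clothes peg, 65 g, 22 mm wide; this body is its lever on the -x side. Origin: pivot; own y: along the pivot, z: up the handles. Starts on the tote's near (-x) wall, jaws down, pivot 10 mm above the rim, y along the wall. Handle ends: round, grey, 50 mm above the pivot, 53 mm over all (20 squeezed). Jaw tips 42 mm below the pivot; keep it 10 mm or more above what it clips
- clamp_lever (a joint): angle between the clamp's levers, rad: 0 = jaw tips 5 mm apart (on the tote's wall), about 0.2 on tag and plate together (14 mm), 0.62 = fully squeezed, tips 30 mm apart. The clamp's midplane is body clamp turned by half this angle about its own -y. Spring: 7 N at the tips at 0; full squeeze takes 13 N at the handle ends
- lug1: bystander: loose tinned cable lug, 72 mm long, 15 mm high, lying on the bench
- lug2: bystander: loose cable lug like lug1
- lug3: bystander: loose cable lug like lug1
- tape_roll: bystander: roll of black tape, 84 mm across, 19 mm high
- wrench: bystander: wrench lying on the bench
- marker_pen: bystander: marker pen, 140 mm long, lying on the bench
Not all that is in view belongs to the job. Of the things like the clamp, leave any that is green; of the rest the smaller one is meant.

How it is judged:
By the outcome, as a careful person would: the job done as asked, in the order asked, and still so for the second after the job is handed in, with the robot touching nothing.
It also fails if it takes over 72 s, if anything falls off the work surface, if the arm or the gripper's body presses on something with over 40 N, if the wrist force passes 120 N, or if a joint passes its speed limit or range.

ROBOT

A 6-joint arm with a two-finger parallel gripper is mounted at the origin on the work surface. World frame = base frame: x ahead of the robot, y to its left, z up, the work surface at z = 0. Lengths are in m, angles in degrees, forces in N, time in s.
With the tool pointing down it reaches from about 0.375 to 0.9 m from the base axis. Payload 3.1 kg.
Tool frame: the origin (TCP) lies on the centre line of the jaws, within the pads' length; the fingertips stand 25 mm ahead of it and the grasp point (between the pads) lies 6 mm ahead of it; y points along the fingers, x is the direction in which the jaws open and shut, and the axes are right-handed (so a half turn about y gives the same grasp; the last joint's range is limited). The gripper opens to 87 mm and grips with 3 to 60 N. Pads are 19 mm wide; open, the fingers measure 117 mm over their backs; the gripper's body (75 mm by 190 mm) begins 51 mm behind the grasp point.
Start: joints at [65.346, 30.224, 82.088, -0, 67.689, -10.227], TCP at [0.156, 0.605, 0.248] pointing down, gripper open.
Joint ranges: [-176.69, 176.69], [-43.24, 126.21], [12.49, 139.97], [-82, 262], [0, 151.66], [-163.58, 163.58]. Speed limits (degrees/s): [159.86, 159.86, 180, 180, 180, 180].

INTERFACE

Orientations are given as a 3x3 rotation matrix whose columns are the frame's x, y, z axes.
In Python, from rig import * gives the robot as it stands.
- The arm moves only by the tool play_rows, never from a script. Its argument "commands" is a list of rows, each a list of 2 entries, a list of its own where there are three numbers: the shift along the world's x, y, z in m, then the turn, a rotation vector about the world's x, y, z in rad. A call has 1 to 10 rows; each row is the pose to reach, as a shift and turn from the pose commanded when the call began; what a row does not reach only later rows make up. A row lasts 1/8 s, in which the tool goes at most 62.5 mm and 10.7 degrees, less where a joint would pass 70% of its speed; a pose out of reach is approached as far as the arm can. A call with a gripper value outside its range is refused whole. "gripper" is the finger opening in m, from 0 to 0.087, set as the call begins (left out, the last holds). The fingers move at their own pace and stop on an object; the grip force is fixed at half the most. Time passes only in rows, so rows that repeat a pose let the fingers close. It gives the time, the measured TCP pose, the force and the opening at its end, in the units of the state.
- read_state(): the state, without advancing time (a new reading comes with each control period).
- capture(name): name is "scene" or "top"; returns a dict with "frame" (420x560x3 uint8, red, green, blue), "depth" (420x560 float32, m along the optical axis (not along the pixel's ray), 0 where there is no reading), "mtx" (3x3 intrinsics, pixels), "cam_to_world" (4x4, takes a point from camera to world coordinates). Camera axes: x right, y down, z forward; pixel columns grow to the right and rows downward; lengths in m; the calibration is good to about 2 mm. A picture is of the moment at which its call begins.
- hand_in(): hands the job in, once; it reports no verdict.
The state is a dict: "time_s": time; "joint_positions": joint angles; "qvel": joint speeds; "tau": joint torques, N m; "position": TCP position; "tcp_rot": TCP orientation; "force": force on the tool from outside, world axes, zero at the start; "moment": the same for the moment, N m; "opening": opening from 0.0 (shut) to 1.0 (fully open).
Only numpy, scipy, OpenCV 4.12 (cv2) and the standard library are available. Lean on these libraries where they do the work, as an engineer would, in place of code of your own. Each camera call takes 0.05 s, during which the arm holds its last target. There are 200 camera calls.

## Working session

There is one attempt and no reset: what is moved stays moved. The work goes in short steps, Python scripts to look and compute and a tool call to move; the robot and the scene stay as the last step left them, time stands still between calls to the robot, and variables do not carry over. Pictures are saved under pics/ and viewed, about 8 in all and at most 12, crops included, and the job is handed in when it is done.

Besides the shell and the picture viewer there is one more tool, called after "Call:" as name(argument=value, ...) on one line, values as JSON. play_rows: Moves the arm, as the interface text tells. Its arguments: {"type":"object","properties":{"commands":{"type":"array"},"gripper":{"type":"number"}},"required":["commands"]}

```bash
mkdir -p pics; ls; cat > h.py <<'E'
from rig import *
import numpy as np, cv2
def snap(n,tag):
    c=capture(n); np.savez(f'{n}_{tag}.npz',**c); return c
def cloud(c):
    h,w=c['depth'].shape; u,v=np.meshgrid(np.arange(w),np.arange(h)); K=c['mtx']; d=c['depth']
    p=np.stack([(u-K[0,2])/K[0,0]*d,(v-K[1,2])/K[1,1]*d,d],-1)
    T=c['cam_to_world']; P=p@T[:3,:3].T+T[:3,3]; P[d==0]=np.nan; return P
def save(im,name,crop=None,s=1):
    if crop: im=im[crop[1]:crop[3],crop[0]:crop[2]]
    cv2.imwrite('pics/'+name,cv2.resize(im[...,::-1],None,fx=s,fy=s,interpolation=cv2.INTER_CUBIC))
def proj(c,p):
    T=np.linalg.inv(c['cam_to_world']); q=T[:3,:3]@np.array(p)+T[:3,3]; r=c['mtx']@q; return r[:2]/r[2]
E
python3 - <<'E'
from h import *
for n in('scene','top'):
    c=snap(n,'0'); save(c['frame'],n+'0.png',None,1.42); print(c['cam_to_world'].round(3),c['mtx'].round(1))
s=read_state();print(s)
E
```

```text
pics
[[ 0.412  0.706 -0.576  1.153]
 [ 0.911 -0.331  0.246 -0.239]
 [-0.017 -0.626 -0.779  0.988]
 [ 0.     0.     0.     1.   ]] [[438.5   0.  281.3]
 [  0.  438.5 205.6]
 [  0.    0.    1. ]]
[[ 5.000e-03 -9.850e-01  1.700e-01  2.590e-01]
 [-1.000e+00 -1.000e-03  2.500e-02  1.400e-02]
 [-2.400e-02 -1.700e-01 -9.850e-01  1.482e+00]
 [ 0.000e+00  0.000e+00  0.000e+00  1.000e+00]] [[465.8   0.  278.8]
 [  0.  465.8 200.3]
 [  0.    0.    1. ]]
{'time_s': 0.1, 'joint_positions': array([ 6.53456253e+01,  3.02736101e+01,  8.21497787e+01,  6.45862563e-04,
        6.76900570e+01, -1.02275255e+01]), 'qvel': array([ 0.02718453, -0.14605461, -0.2179712 ,  0.02520174, -0.00095891,
       -0.00283994]), 'tau': array([-4.92461368e-04, -4.40986741e+01, -1.77149498e+01,  6.34454540e-02,
        5.34638681e-02, -4.93855418e-05]), 'position': array([0.155423  , 0.60472637, 0.24666569]), 'tcp_rot': array([[ 2.49147085e-01, -8.35422584e-04, -9.68465297e-01],
       [ 9.68463701e-01, -1.79515540e-03,  2.49148223e-01],
       [-1.94668976e-03, -9.99998040e-01,  3.61818713e-04]]), 'force': array([-0.484781  ,  0.06637002, -1.1188144 ]), 'moment': array([-0.03283604,  0.00065108,  0.04584321]), 'opening': 0.997124241481801}
```

View pics/scene0.png

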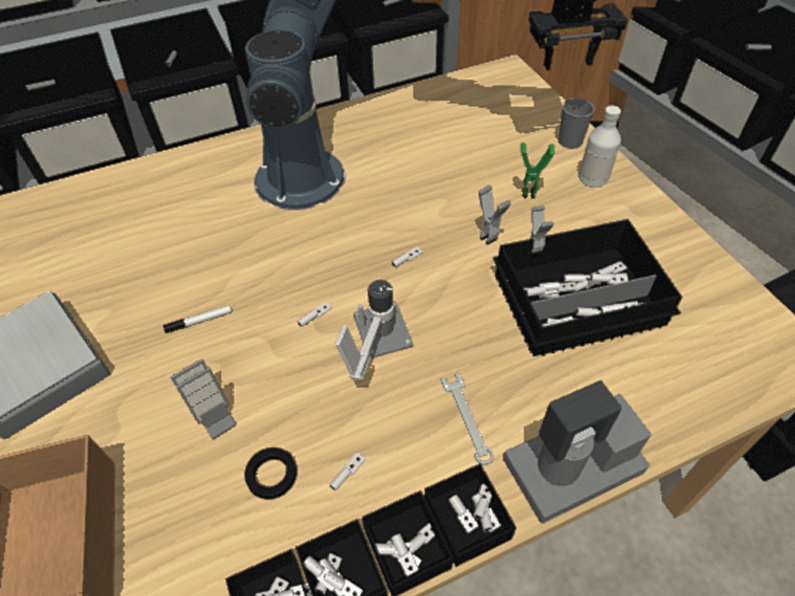

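View pics/top0.png

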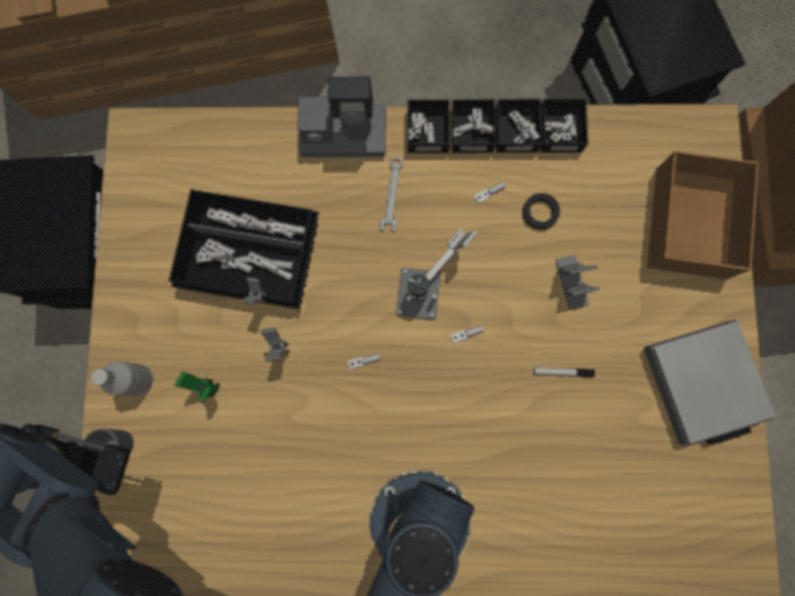

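The scene view shows the holder at about (380,300), with its arm swung towards the front. The rack is at (205,400) and the clamp on the tote wall is at (540,228). There are decoys at (490,215) and, in green, at (533,170). Next: close-up crops and point-cloud measurements.

```bash
python3 - <<'E'
from h import *
S=dict(np.load('scene_0.npz'));T=dict(np.load('top_0.npz'))
def cr(c,x,y,w=88,h=100): 
    return cv2.resize(c['frame'][y-h//2:y+h//2,x-w//2:x+w//2],(264,300),interpolation=cv2.INTER_CUBIC)
a=np.hstack([cr(S,262,232),cr(S,145,280),cr(S,372,155)])
b=np.hstack([cr(T,305,190),cr(T,405,198),cr(T,185,200)])
save(np.vstack([a,b]),'crops.png')
for n,c in(('S',S),('T',T)):
    P=cloud(c)
    # generic: connected components of height>8mm
    m=np.nan_to_num(P[...,2])>0.012
    m&=(P[...,0]>0.3)&(P[...,0]<0.75)&(P[...,1]>-0.5)&(P[...,1]<0.6)
    k,l,st,ce=cv2.connectedComponentsWithStats(m.astype(np.uint8))
    for i in range(1,k):
        if st[i,4]>40:
            q=P[l==i]; print(n,ce[i].round(),st[i,4],'min',q.min(0).round(3),'max',q.max(0).round(3))
E
```

```text
S [416. 113.] 132 min [0.3   0.591 0.014] max [0.323 0.6   0.123]
S [385. 113.] 69 min [0.3   0.461 0.061] max [0.314 0.494 0.139]
S [346. 150.] 466 min [0.335 0.287 0.012] max [0.408 0.329 0.133]
S [412. 200.] 7169 min [0.451 0.226 0.012] max [0.725 0.543 0.156]
S [259. 232.] 1252 min [ 0.445 -0.115  0.012] max [0.624 0.048 0.168]
S [137. 224.] 195 min [ 0.311 -0.382  0.012] max [ 0.331 -0.252  0.022]
S [254. 222.] 68 min [ 0.443 -0.036  0.012] max [ 0.484 -0.026  0.079]
S [ 71. 256.] 52 min [ 0.352 -0.5    0.013] max [ 0.38  -0.493  0.058]
S [142. 277.] 1133 min [ 0.479 -0.38   0.012] max [ 0.564 -0.308  0.121]
S [190. 332.] 656 min [ 0.644 -0.319  0.012] max [ 0.728 -0.237  0.024]
S [240. 335.] 62 min [ 0.729 -0.195  0.012] max [ 0.75  -0.16   0.017]
T [171. 171.] 3185 min [0.45  0.228 0.012] max [0.713 0.551 0.162]
T [381. 148.] 323 min [ 0.642 -0.318  0.012] max [ 0.724 -0.236  0.027]
T [305. 190.] 612 min [ 0.452 -0.116  0.012] max [0.62  0.034 0.169]
T [169. 182.] 637 min [0.522 0.284 0.012] max [0.611 0.504 0.055]
T [405. 189.] 155 min [ 0.519 -0.369  0.012] max [ 0.567 -0.309  0.125]
T [407. 204.] 158 min [ 0.476 -0.38   0.012] max [ 0.523 -0.319  0.098]
T [192. 242.] 263 min [0.333 0.286 0.013] max [0.401 0.329 0.135]
T [457. 247.] 45 min [ 0.346 -0.5    0.013] max [ 0.375 -0.493  0.055]
T [399. 262.] 180 min [ 0.308 -0.381  0.012] max [ 0.327 -0.252  0.026]
T [ 98. 263.] 85 min [0.3   0.593 0.012] max [0.319 0.6   0.131]
```

View pics/crops.png

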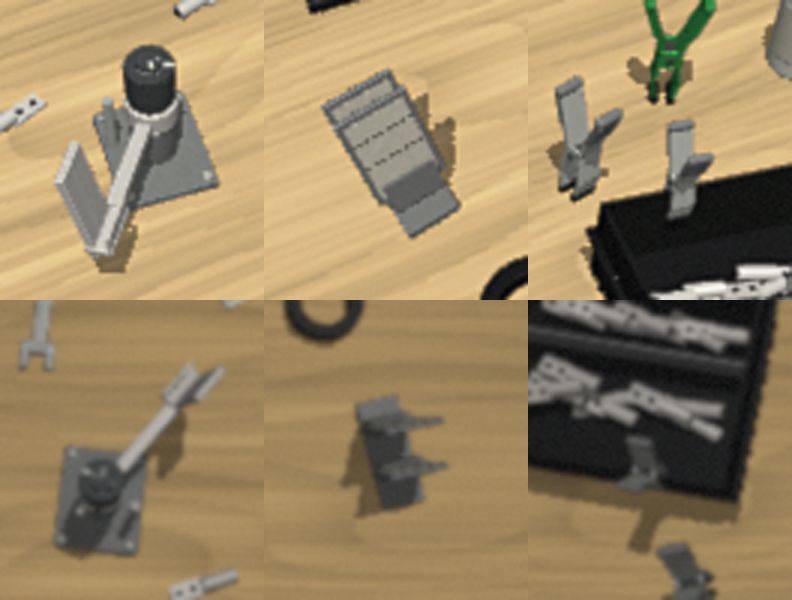

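The crops confirm that the tall tag is in the rack's front (+x) slot, leaning back towards the robot. The arm is swung out towards far +x, and the plain grey clamp sits on the tote wall. Next: poses.

```bash
python3 - <<'E'
from h import *
S=dict(np.load('scene_0.npz'));T=dict(np.load('top_0.npz'))
PS,PT=cloud(S),cloud(T)
def sel(P,lo,hi): 
    m=np.all((P>lo)&(P<hi),-1); return P[m]
def rect(q): 
    (c,s,a)=cv2.minAreaRect((q[:,:2]*1000).astype(np.float32)); return np.round(c,1),np.round(s,1),round(a,1)
for n,P in(('S',PS),('T',PT)):
    print('==',n, 'bench z',np.nanmedian(sel(P,[.35,-.2,-.02],[.43,0.1,.02])[:,2]).round(4))
    q=sel(P,[.42,-.08,.006],[.6,.08,.0145]); print('base',len(q),rect(q))
    q=sel(P,[.43,-.06,.122],[.58,.06,.14]); print('collar top',len(q),rect(q),cv2.minEnclosingCircle((q[:,:2]*1000).astype(np.float32)),np.median(q[:,2]))
    q=sel(P,[.5,-.09,.071],[.62,.02,.082]); print('bar',len(q),cv2.fitLine((q[:,:2]*1000).astype(np.float32),cv2.DIST_HUBER,0,.01,.01).ravel().round(3))
    q=sel(P,[.5,-.14,.1],[.66,-.03,.18]); print('plate',len(q),q.min(0).round(4),q.max(0).round(4)); 
    k=q[q[:,2]>q[:,2].max()-.008]; print(' top',k.mean(0).round(4),rect(k))
    # tags
    q=sel(P,[.46,-.4,.065],[.6,-.29,.14])
    c=q.mean(0);
    for lo,hi in((.108,.14),(.08,.1)):
        k=sel(P,[.46,-.4,lo],[.6,-.29,hi]); print('tag',lo,len(k),rect(k))
    # tote + clamp
    q=sel(P,[.4,.2,.08],[.8,.6,.095]); print('tote',len(q),rect(q))
    q=sel(P,[.4,.28,.1],[.6,.45,.17]); print('clamp',len(q),q.mean(0).round(4),q.min(0).round(4),q.max(0).round(4),rect(q))
    q=sel(P,[.33,.27,.015],[.42,.34,.17]); print('decoy',q.min(0).round(4),q.max(0).round(4),rect(q))
# tag face plane from scene
q=sel(PS,[.5,-.4,.06],[.58,-.29,.14])
for _ in range(6):
    c=q.mean(0); n=np.linalg.svd(q-c)[2][2]; d=(q-c)@n; q=q[abs(d)<max(.0025,1.5*d.std())]
n*=np.sign(n[0]); print('tagface',len(q),c.round(4),n.round(4),'lean',np.degrees(np.arcsin(n[2])),'yaw',np.degrees(np.arctan2(n[1],n[0])),q.min(0).round(4),q.max(0).round(4))
E
```

```text
== S bench z -0.0001
base 576 (array([496.2,   3.4]), array([ 89.9, 111. ]), 83.0)
collar top 208 (array([496.3,   3.3]), array([43.3, 43.6]), 64.0) ((495.45806884765625, 3.69661283493042), 23.083772659301758) 0.12949507966547447
bar 240 [  0.764  -0.645 555.88  -45.871]
plate 291 [ 0.5681 -0.1154  0.1001] [ 0.6216 -0.0606  0.1678]
 top [ 0.5851 -0.1008  0.1639] (array([ 584.1, -100.3]), array([ 8.6, 39.6]), 48.4)
tag 0.108 136 (array([ 529.1, -341.4]), array([10.5, 58.9]), 11.3)
tag 0.08 306 (array([ 511.2, -345.2]), array([58.5, 60. ]), 12.3)
tote 1088 (array([585.9, 390.4]), array([279.4, 222.2]), 79.9)
clamp 249 [0.4685 0.3432 0.1306] [0.4    0.2975 0.1001] [0.5059 0.3637 0.1557] (array([448.9, 336.9]), array([117.8,  42. ]), 20.3)
decoy [0.3353 0.2868 0.0156] [0.4078 0.329  0.1325] (array([371.3, 308.4]), array([69.2, 33.9]), 11.3)
== T bench z 0.0001
base 566 (array([505.1,   3.6]), array([169.8, 155.3]), 3.5)
collar top 176 (array([493.3,   3.3]), array([41.3, 42.6]), 89.6) ((493.27679443359375, 2.0700981616973877), 22.576007843017578) 0.13049879421217647
bar 141 [  0.798  -0.602 558.031 -50.752]
plate 87 [ 0.5664 -0.1157  0.1006] [ 0.6056 -0.0607  0.1688]
 top [ 0.5824 -0.1016  0.1644] (array([ 581.5, -101.6]), array([ 8.8, 40.7]), 44.8)
tag 0.108 48 (array([ 526.7, -341.6]), array([ 8.3, 57.5]), 12.4)
tag 0.08 63 (array([ 508.1, -345.3]), array([56.9, 59.3]), 14.9)
tote 659 (array([583.2, 389.8]), array([278.8, 218.3]), 80.1)
clamp 156 [0.4754 0.3458 0.1305] [0.4006 0.3001 0.1013] [0.502  0.3644 0.1616] (array([448.2, 339.3]), array([114.4,  43.7]), 18.9)
decoy [0.3333 0.2859 0.0214] [0.4015 0.3291 0.1346] (array([367.6, 308.4]), array([67.9, 33. ]), 12.6)
tagface 487 [ 0.5352 -0.3397  0.0907] [0.9513 0.2165 0.2195] lean 12.68217510624833 yaw 12.824129936495302 [ 0.5201 -0.3702  0.0601] [ 0.5497 -0.3096  0.1212]
```

```bash
cat >> h.py <<'E'
from scipy.spatial.transform import Rotation as Ro
def R(yaw,tilt=0):
    # tool pointing down, jaws' x at yaw (deg); then tilted by tilt deg about jaws' x
    a=np.radians(yaw); c,s=np.cos(a),np.sin(a)
    M=np.array([[c,0,-s],[s,0,c],[0,-1,0.]]); return Ro.from_rotvec(np.radians(tilt)*np.array([c,s,0])).as_matrix()@M
def go(p,Rt):
    s=read_state(); d=np.array(p)-s['position']; r=Ro.from_matrix(Rt@s['tcp_rot'].T).as_rotvec()
    print('t',round(s['time_s'],2),'shift',d.round(4),'turn',r.round(4),'rows',round(max(np.linalg.norm(d)/.0625,np.degrees(np.linalg.norm(r))/10.7),1))
POST=np.array([.4950,.0033]); HY=-7.
E
python3 - <<'E'
from h import *
go([.574,-.023,.2],R(141.4))
for n in('scene','top'):
    P=cloud(dict(np.load(n+'_0.npz')))
    q=P[np.all((P>[.42,.2,.075])&(P<[.8,.6,.0935]),-1)]
    # tote frame at yaw -10
    a=np.radians(-10); ex=np.array([np.cos(a),np.sin(a)]); ey=np.array([-ex[1],ex[0]])
    x,y=q[:,:2]@ex,q[:,:2]@ey; print(n,'tote x',np.percentile(x,[.5,99.5]).round(4),'y',np.percentile(y,[.5,99.5]).round(4))
    w=q[(x<np.percentile(x,.5)+.012)]; print(' near wall',cv2.fitLine((w[:,:2]*1000).astype(np.float32),cv2.DIST_HUBER,0,.01,.01).ravel().round(3))
    q=P[np.all((P>[.42,.3,.1])&(P<[.52,.38,.17]),-1)]
    for lo in np.arange(.1,.16,.01):
        k=q[(q[:,2]>lo)&(q[:,2]<lo+.01)]
        if len(k): x,y=k[:,:2]@ex,k[:,:2]@ey; print('  z',lo.round(3),len(k),'x',x.min().round(4),x.max().round(4),'y',y.min().round(4),y.max().round(4))
E
```

```text
t 0.1 shift [ 0.4186 -0.6277 -0.0467] turn [2.1000e-03 3.0000e-04 1.1489e+00] rows 12.1
scene tote x [0.4061 0.6192] y [0.347  0.6245]
 near wall [1.71000e-01 9.85000e-01 4.90544e+02 4.11932e+02]
  z 0.1 29 x 0.4018 0.4203 y 0.4143 0.4339
  z 0.11 33 x 0.3968 0.4242 y 0.415 0.4379
  z 0.12 39 x 0.3926 0.4297 y 0.4138 0.4385
  z 0.13 43 x 0.3901 0.4327 y 0.4147 0.4391
  z 0.14 39 x 0.3835 0.4369 y 0.4148 0.4381
  z 0.15 40 x 0.3832 0.4377 y 0.4145 0.4377
top tote x [0.3986 0.6156] y [0.3462 0.6239]
 near wall [1.73000e-01 9.85000e-01 4.85843e+02 4.10716e+02]
  z 0.1 25 x 0.3999 0.4155 y 0.4137 0.4361
  z 0.11 26 x 0.398 0.4195 y 0.414 0.435
  z 0.12 24 x 0.3908 0.4271 y 0.4132 0.4372
  z 0.13 22 x 0.387 0.4287 y 0.4136 0.4378
  z 0.14 21 x 0.3835 0.4345 y 0.4146 0.4404
  z 0.15 32 x 0.3817 0.434 y 0.4123 0.4346
```

Call:
play_rows(commands=[[[0.4186,-0.6277,-0.0467],[0,0,1.149]],[[0.4186,-0.6277,-0.0467],[0,0,1.149]],[[0.4186,-0.6277,-0.0467],[0,0,1.149]],[[0.4186,-0.6277,-0.0467],[0,0,1.149]],[[0.4186,-0.6277,-0.0467],[0,0,1.149]],[[0.4186,-0.6277,-0.0467],[0,0,1.149]],[[0.4186,-0.6277,-0.0467],[0,0,1.149]],[[0.4186,-0.6277,-0.0467],[0,0,1.149]],[[0.4186,-0.6277,-0.0467],[0,0,1.149]],[[0.4186,-0.6277,-0.0467],[0,0,1.149]]], gripper=0.0)

```text
time_s: 1.35
position: [0.4846, 0.1127, 0.2107]
tcp_rot: [[-0.781, -0.0, -0.624], [0.624, 0.0, -0.781], [0.0, -1.0, -0.0]]
force: [1.1, 0.6, -0.1]
opening: 0.02
```

```bash
python3 - <<'E'
from h import *
go([.574,-.023,.15],R(141.4))
E
```

```text
t 1.35 shift [ 0.0894 -0.1357 -0.0607] turn [-0.0002 -0.0002  0.0002] rows 2.8
```

Call:
play_rows(commands=[[[0.073,-0.11,-0.03],[0,0,0]],[[0.073,-0.11,-0.05],[0,0,0]],[[0.073,-0.11,-0.05],[0,0,0]],[[0.073,-0.11,-0.05],[0,0,0]]])

```text
time_s: 1.85
position: [0.5562, 0.0041, 0.16]
tcp_rot: [[-0.78, -0.003, -0.625], [0.625, 0.001, -0.78], [0.003, -1.0, 0.001]]
force: [0.2, 0.4, -0.7]
opening: 0.009
```

```bash
python3 - <<'E'
from h import *
go([.574,-.023,.081],R(141.4))
c=snap('scene','1'); save(c['frame'],'s1.png',(180,130,340,290),3.7)
E
```

```text
t 1.85 shift [ 0.0178 -0.0271 -0.079 ] turn [-0.0008 -0.0026  0.0018] rows 1.4
```

View pics/s1.png

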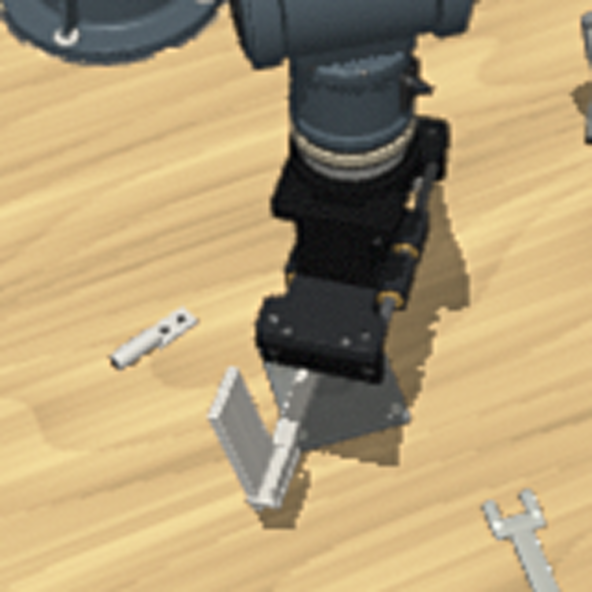

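The picture shows the gripper above the post, with the bar running to the back plate at about (240,430). Pushing low on the bar would bring the gripper's body onto the collar, so I'll push the plate high on its front face instead.

Call:
play_rows(commands=[[[0.025,-0.04,0],[0,0,0]],[[0.05,-0.08,0.0],[0,0,0]],[[0.05,-0.08,0.0],[0,0,0]]])

```text
time_s: 2.28
position: [0.6086, -0.0764, 0.1624]
tcp_rot: [[-0.781, 0.004, -0.624], [0.624, -0.001, -0.781], [-0.004, -1.0, -0.001]]
force: [-0.1, 0.2, 0.1]
opening: 0.002
```

```bash
python3 - <<'E'
from h import *
s=read_state(); p0=s['position']; print(p0,s['force'])
d=5
for th in (54,46,38,30,22,14,8,4):
    a=np.radians(-97+th); u=np.array([np.cos(a),np.sin(a)]); n=np.array([-u[1],u[0]])
    p=POST+.135*u+(-.0027)*n; print(th,(p-p0[:2]).round(4),np.radians(th-58.4).round(3))
E
```

```text
[ 0.60864466 -0.07637501  0.16238187] [-0.13241721  0.19987561  0.05108358]
54 [-0.0168 -0.0144] -0.077
46 [-0.0308 -0.0269] -0.216
38 [-0.0464 -0.0374] -0.356
30 [-0.0634 -0.0456] -0.496
22 [-0.0813 -0.0514] -0.635
14 [-0.0999 -0.0546] -0.775
8 [-0.114  -0.0554] -0.88
4 [-0.1234 -0.055 ] -0.949
```

Call:
play_rows(commands=[[[-0.017,-0.014,0],[0,0,-0.077]],[[-0.031,-0.027,0],[0,0,-0.216]],[[-0.046,-0.037,0],[0,0,-0.356]],[[-0.063,-0.046,0],[0,0,-0.496]],[[-0.081,-0.051,0],[0,0,-0.635]],[[-0.1,-0.055,0],[0,0,-0.775]],[[-0.114,-0.055,0],[0,0,-0.88]],[[-0.119,-0.055,0],[0,0,-0.92]],[[-0.119,-0.055,0],[0,0,-0.949]]])

```text
time_s: 3.4
position: [0.4873, -0.1291, 0.1615]
tcp_rot: [[0.051, -0.0, -0.999], [0.999, 0.0, 0.051], [0.0, -1.0, 0.0]]
force: [0.7, -0.3, -1.0]
opening: 0.01
```

```bash
python3 - <<'E'
from h import *
s=read_state(); print(s['position'],s['force'])
for n in('scene','top'):
    P=cloud(snap(n,'2')); q=P[np.all((P>[.42,-.16,.071])&(P<[.54,-.02,.082]),-1)]
    print(n,len(q),cv2.fitLine((q[:,:2]*1000).astype(np.float32),cv2.DIST_HUBER,0,.01,.01).ravel().round(3) if len(q)>3 else '')
    q=P[np.all((P>[.4,-.2,.1])&(P<[.5,-.09,.172]),-1)]; q=q[q[:,2]>.16]
    print(len(q), q.mean(0).round(4))
c=dict(np.load('scene_2.npz')); save(c['frame'],'s2.png',(160,130,340,265),4)
E
```

```text
[ 0.4873201  -0.12906942  0.16152052] [ 0.70440976 -0.27224415 -1.0323404 ]
scene 224 [ 8.50000e-02 -9.96000e-01  4.93769e+02 -7.58870e+01]
26 [ 0.4972 -0.1288  0.1664]
top 31 [ 3.31000e-01  9.44000e-01  4.90005e+02 -3.10910e+01]
0 [nan nan nan]<stdin>:7: RuntimeWarning: Mean of empty slice.
  ret = um.true_divide(
```

View pics/s2.png

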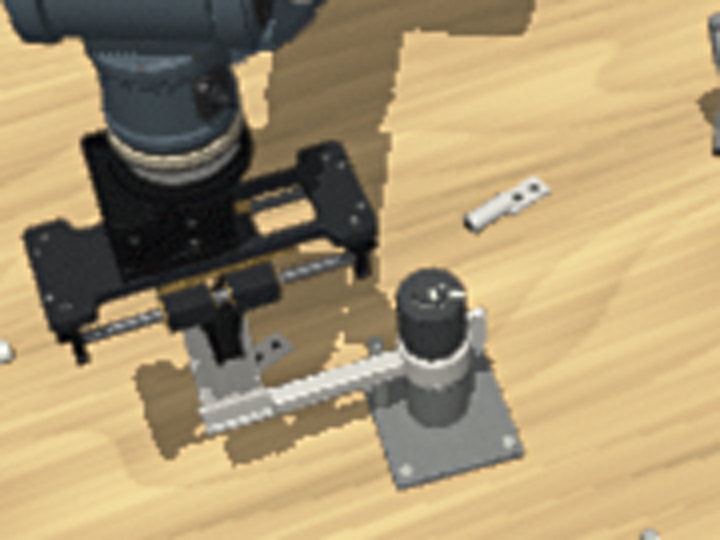

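The plate is being pushed and the swing is now about 12° from home, with the bar direction at -85° against -97° at home. I'll keep going gently.

Call:
play_rows(commands=[[[-0.008,0.0,0],[0,0,-0.03]],[[-0.014,0.001,0],[0,0,-0.06]],[[-0.019,0.001,0],[0,0,-0.07]],[[-0.022,0.002,0],[0,0,-0.07]],[[-0.022,0.002,0],[0,0,-0.07]]])

```text
time_s: 4.12
position: [0.4768, -0.1315, 0.1628]
tcp_rot: [[0.127, 0.026, -0.992], [0.992, -0.007, 0.127], [-0.003, -1.0, -0.027]]
force: [21.5, 2.5, -9.9]
opening: 0.006
```

Call:
play_rows(commands=[[[-0.002,0.0,0],[0,0,0]],[[-0.004,0.0,0],[0,0,0]],[[-0.004,0.0,0],[0,0,0]]])

```text
time_s: 4.5
position: [0.4763, -0.132, 0.1634]
tcp_rot: [[0.129, 0.034, -0.991], [0.992, -0.008, 0.129], [-0.004, -0.999, -0.035]]
force: [28.0, 5.6, -11.7]
opening: 0.006
```

```bash
cat >> h.py <<'E'
def bar(c):
    P=cloud(c); q=P[np.all((P>[.42,-.13,.071])&(P<[.54,-.03,.082]),-1)]
    f=cv2.fitLine((q[:,:2]*1000).astype(np.float32),cv2.DIST_HUBER,0,.01,.01).ravel(); f[:2]*=-np.sign(f[1])
    print('bar',len(q),f.round(3),'swing',np.degrees(np.arctan2(f[1],f[0])).round(1)+97)
E
python3 - <<'E'
from h import *
s=read_state(); print(s['position'],s['force'],s['time_s']); bar(snap('scene','3'))
E
```

```text
[ 0.47625128 -0.13198843  0.16335362] [ 28.0120745    5.63562683 -11.66105127] 4.5
bar 179 [-2.60000e-02 -1.00000e+00  4.88105e+02 -7.09340e+01] swing 5.5
```

Call:
play_rows(commands=[[[0.03,-0.003,0.01],[0,0,0]],[[0.04,-0.02,0.06],[0,0,0]],[[0.06,0.04,0.1],[0,0,0]],[[0.06,0.07,0.1],[0,0,-0.2]],[[0.06,0.1,0.1],[0,0,-0.36]],[[0.06,0.12,0.1],[0,0,-0.36]],[[0.06,0.15,0.1],[0,0,-0.36]]], gripper=0.087)

```text
time_s: 5.42
position: [0.521, 0.0219, 0.2607]
tcp_rot: [[0.465, -0.001, -0.885], [0.885, -0.0, 0.465], [-0.001, -1.0, 0.001]]
force: [0.2, -0.1, -0.3]
opening: 0.72
```

```bash
python3 - <<'E'
from h import *
s=read_state(); print(s['position'],s['force'],s['time_s'])
for n in('scene','top'):
    c=snap(n,'4'); P=cloud(c)
    # bar top only: narrow z, horizontal normals -> per-y bins mid x
    for lo,hi in((.073,.080),):
        q=P[np.all((P>[.42,-.115,lo])&(P<[.54,-.025,hi]),-1)]
        for y in np.arange(-.11,-.03,.02):
            k=q[(q[:,1]>y)&(q[:,1]<y+.02)]
            if len(k): print(n,y.round(3),len(k),k[:,0].min().round(4),k[:,0].max().round(4),'mid',((k[:,0].min()+k[:,0].max())/2).round(4))
    q=P[np.all((P>[.4,-.2,.155])&(P<[.55,-.06,.175]),-1)]; print('plate top',len(q),q.mean(0).round(4) if len(q) else '')
    if len(q)>4: print(cv2.minAreaRect((q[:,:2]*1000).astype(np.float32)))
    q=P[np.all((P>[.4,-.08,.006])&(P<[.6,.08,.0145]),-1)]; print('base',cv2.minAreaRect((q[:,:2]*1000).astype(np.float32)))
c=dict(np.load('top_4.npz')); save(c['frame'],'t4.png',(260,140,370,230),7)
E
```

```text
[0.5209866  0.021883   0.26066444] [ 0.17847624 -0.14177134 -0.33976516] 5.425
scene -0.11 31 0.4759 0.4907 mid 0.4833
scene -0.09 32 0.4775 0.4959 mid 0.4867
scene -0.07 36 0.4811 0.4985 mid 0.4898
scene -0.05 45 0.4741 0.5002 mid 0.4871
plate top 89 [ 0.4611 -0.1284  0.1619]
((460.06036376953125, -128.42828369140625), (39.230552673339844, 11.865264892578125), 80.87513732910156)
base ((480.9700927734375, -16.587852478027344), (132.60684204101562, 137.25283813476562), 83.68111419677734)
top -0.11 25 0.4738 0.4871 mid 0.4804
top -0.09 19 0.477 0.4899 mid 0.4835
top -0.07 12 0.4798 0.4893 mid 0.4846
top -0.05 15 0.4736 0.4926 mid 0.4831
plate top 42 [ 0.4564 -0.1289  0.1647]
((457.2025451660156, -128.91400146484375), (37.88177490234375, 9.149163246154785), 81.73550415039062)
base ((496.50958251953125, -20.67437744140625), (199.47349548339844, 95.77227020263672), 29.461030960083008)
```

View pics/t4.png

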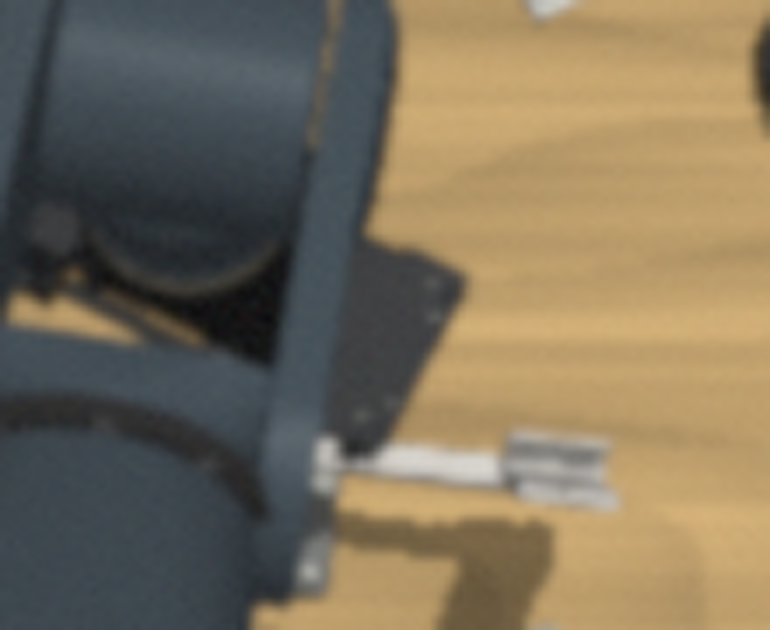

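The top view shows the arm at home. Plate top yaw is about -8° and its measured centre (0.459,-0.129) is near the expected (0.457,-0.128). Next is the collar.

```bash
python3 - <<'E'
from h import *
P=cloud(dict(np.load('scene_3.npz'))); r=np.hypot(P[...,0]-.496,P[...,1]-.0033); q=P[(r>.026)&(r<.065)&(P[...,2]>.083)&(P[...,2]<.14)]; print(len(q),q[:10].round(3))
go([.495,.0033,.17],R(62)); go([.495,.0033,.126],R(62))
E
```

```text
19 [[0.497 0.037 0.097]
 [0.494 0.033 0.092]
 [0.496 0.035 0.093]
 [0.498 0.036 0.095]
 [0.5   0.039 0.096]
 [0.5   0.03  0.096]
 [0.502 0.032 0.097]
 [0.5   0.036 0.093]
 [0.503 0.037 0.095]
 [0.502 0.029 0.095]]
t 5.53 shift [-0.0254 -0.0204 -0.0906] turn [-0.001  -0.0024 -0.0091] rows 1.5
t 5.53 shift [-0.0254 -0.0204 -0.1346] turn [-0.001  -0.0024 -0.0091] rows 2.2
```

Call:
play_rows(commands=[[[-0.0254,-0.0204,-0.05],[0,0,0]],[[-0.0254,-0.0204,-0.09],[0,0,0]],[[-0.0254,-0.0204,-0.125],[0,0,0]],[[-0.0254,-0.0204,-0.134],[0,0,0]],[[-0.0254,-0.0204,-0.134],[0,0,0]]], gripper=0.087)

```text
time_s: 6.15
position: [0.4963, 0.0006, 0.1269]
tcp_rot: [[0.464, -0.001, -0.886], [0.886, -0.0, 0.464], [-0.0, -1.0, 0.001]]
force: [-0.3, 1.0, 0.4]
opening: 1.001
```

Call:
play_rows(commands=[[[0,0,0],[0,0,0]],[[0,0,0],[0,0,0]],[[0,0,0],[0,0,0]],[[0,0,0],[0,0,0]]], gripper=0.03)

```text
time_s: 6.65
position: [0.4966, 0.0011, 0.1274]
tcp_rot: [[0.463, 0.001, -0.886], [0.886, -0.0, 0.463], [0.0, -1.0, -0.001]]
force: [-0.6, 0.2, 0.0]
opening: 0.631
```

Call:
play_rows(commands=[[[-0.001,0.002,0],[0,0,0]],[[-0.001,0.002,0],[0,0,0]],[[-0.001,0.002,0],[0,0,0]],[[-0.001,0.002,0],[0,0,0]]])

```text
time_s: 7.15
position: [0.4953, 0.0032, 0.1271]
tcp_rot: [[0.463, -0.0, -0.886], [0.886, 0.0, 0.463], [0.0, -1.0, 0.0]]
force: [-0.2, 0.2, 2.4]
opening: 0.499
```

Call:
play_rows(commands=[[[0,0,0],[0,0,-0.15]],[[0,0,0],[0,0,-0.3]],[[0,0,0],[0,0,-0.45]],[[0,0,0],[0,0,-0.6]],[[0,0,0],[0,0,-0.75]],[[0,0,0],[0,0,-0.9]],[[0,0,0],[0,0,-1.05]],[[0,0,0],[0,0,-1.15]]])

```text
time_s: 8.15
position: [0.4954, 0.0032, 0.1271]
tcp_rot: [[0.998, 0.0, 0.064], [-0.064, 0.0, 0.998], [0.0, -1.0, 0.0]]
force: [-0.5, 1.8, 1.9]
opening: 0.495
```

```bash
python3 - <<'E'
from h import *
s=read_state(); print(s['moment'],s['force'],s['position'],np.degrees(np.arctan2(s['tcp_rot'][1,0],s['tcp_rot'][0,0])),s['tau'][5])
E
```

```text
[0.05478407 0.09265031 0.08333162] [-0.46283157  1.78882381  1.9143141 ] [0.49536583 0.00323937 0.12712493] -3.674583605780754 -0.3294748440384865
```

Call:
play_rows(commands=[[[0,0,0],[0,0,-0.04]],[[0,0,0],[0,0,-0.08]],[[0,0,0],[0,0,-0.12]],[[0,0,0],[0,0,-0.12]]])

```text
time_s: 8.65
position: [0.4953, 0.0028, 0.1271]
tcp_rot: [[0.984, -0.0, 0.176], [-0.176, -0.002, 0.984], [-0.0, -1.0, -0.002]]
force: [-0.6, -1.3, 3.2]
opening: 0.494
```

```bash
python3 - <<'E'
from h import *
s=read_state(); print(s['moment'],s['force'],s['position'],np.degrees(np.arctan2(s['tcp_rot'][1,0],s['tcp_rot'][0,0])),s['tau'][5])
E
```

```text
[-0.47305509  0.25099733  0.91653983] [-0.62421633 -1.32556302  3.23453795] [0.49528592 0.00275955 0.12713337] -10.122996044734803 0.9536527097225189
```

The moment rose to 0.9 N m after 72° of turn, so the collar is against its stop. I'll release it and lift.

Call:
play_rows(commands=[[[0,0,0],[0,0,0.05]],[[0,0,0],[0,0,0.05]],[[0,0,0],[0,0,0.05]],[[0,0,0],[0,0,0.05]],[[0,0,0.03],[0,0,0.05]],[[0,0,0.09],[0,0,0.05]],[[0,0,0.12],[0,0,0.05]],[[0,-0.06,0.12],[0,0,-0.13]],[[0.01,-0.12,0.12],[0,0,-0.3]],[[0.02,-0.18,0.12],[0,0,-0.48]]], gripper=0.087)

```text
time_s: 9.9
position: [0.5155, -0.1783, 0.2473]
tcp_rot: [[0.786, 0.001, 0.619], [-0.619, 0.0, 0.786], [0.001, -1.0, 0.001]]
force: [1.1, 0.3, 0.3]
opening: 0.997
```

```bash
python3 - <<'E'
from h import *
go([.513,-.345,.177],R(-77.5,12))
E
```

```text
t 9.9 shift [-0.0025 -0.1667 -0.0703] turn [ 0.1138 -0.1801 -0.6832] rows 3.8
```

Call:
play_rows(commands=[[[0,-0.06,0],[0,-0.0,-0.17]],[[-0.0,-0.12,0],[0.04,-0.06,-0.34]],[[-0.0025,-0.1667,-0.02],[0.08,-0.12,-0.5]],[[-0.0025,-0.1667,-0.05],[0.1138,-0.1801,-0.6832]],[[-0.0025,-0.1667,-0.0703],[0.1138,-0.1801,-0.6832]],[[-0.0025,-0.1667,-0.0703],[0.1138,-0.1801,-0.6832]]])

```text
time_s: 10.65
position: [0.5116, -0.3428, 0.1748]
tcp_rot: [[0.221, 0.199, 0.955], [-0.975, 0.049, 0.216], [-0.004, -0.979, 0.205]]
force: [-0.1, -0.1, 0.7]
opening: 0.998
```

```bash
python3 - <<'E'
from h import *
go([.529,-.341,.099],R(-77.5,12))
c=snap('scene','5'); P=cloud(c)
print(proj(c,[.495,.0033,.13]))
m=P[...,2]; 
a=cv2.resize(c['frame'][180:260,225:325],(390,312),interpolation=cv2.INTER_CUBIC); b=cv2.resize(c['frame'][210:310,85:210],(390,312),interpolation=cv2.INTER_CUBIC)
save(np.hstack([a,b]),'s5.png')
E
```

```text
t 10.65 shift [ 0.0174  0.0018 -0.0758] turn [-0.003  -0.0035 -0.0049] rows 1.2
[267.20735989 202.78890493]
```

View pics/s5.png

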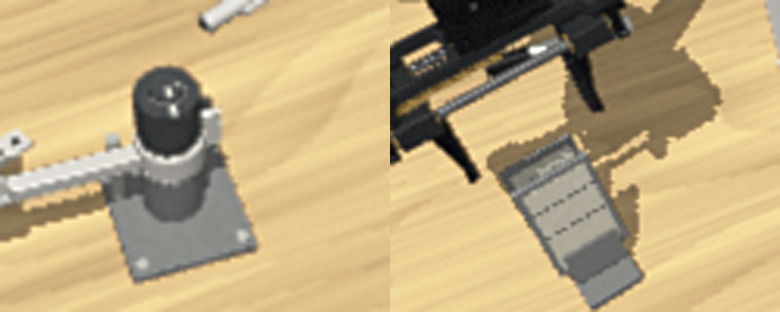

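The collar pointer now lines up with the cap's line towards +x, so it is locked. The fingers straddle the front (tall) tag. I'll descend and grip.

Call:
play_rows(commands=[[[0.008,0.001,-0.035],[0,0,0]],[[0.015,0.002,-0.066],[0,0,0]],[[0.0174,0.002,-0.076],[0,0,0]],[[0.0174,0.002,-0.076],[0,0,0]]])

```text
time_s: 11.2
position: [0.5309, -0.3416, 0.1012]
tcp_rot: [[0.223, 0.203, 0.954], [-0.975, 0.045, 0.218], [0.001, -0.978, 0.208]]
force: [-0.1, -0.6, 0.9]
opening: 1.0
```

Call:
play_rows(commands=[[[0,0,0],[0,0,0]],[[0,0,0],[0,0,0]],[[0,0,0],[0,0,0]],[[0,0,0],[0,0,0]],[[0,0,0],[0,0,0]]], gripper=0.045)

```text
time_s: 11.82
position: [0.5304, -0.3418, 0.1013]
tcp_rot: [[0.222, 0.203, 0.954], [-0.975, 0.045, 0.217], [0.001, -0.978, 0.208]]
force: [-1.4, 0.3, 3.7]
opening: 0.684
```

```bash
python3 - <<'E'
from h import *
s=read_state(); print(s['opening']*87, s['force'], s['tcp_rot'].round(3)); go([.529,-.341,.099],R(-77.5,12))
E
```

```text
59.49999094946673 [-1.41712783  0.30478575  3.70607693] [[ 0.222  0.203  0.954]
 [-0.975  0.045  0.217]
 [ 0.001 -0.978  0.208]]
t 11.82 shift [-0.0014  0.0008 -0.0023] turn [ 0.0014  0.0002 -0.0057] rows 0.0
```

Call:
play_rows(commands=[[[-0.004,-0.001,0.02],[0,0,0]],[[-0.009,-0.002,0.045],[0,0,0]],[[-0.014,-0.003,0.07],[0,0,0]],[[-0.02,-0.004,0.1],[0,0,0]],[[-0.02,-0.004,0.15],[0,0,0]],[[-0.02,-0.004,0.19],[0,0,0]],[[-0.02,-0.004,0.2],[0,0,0]],[[-0.02,-0.004,0.2],[0,0,0]]])

```text
time_s: 12.82
position: [0.5098, -0.3454, 0.3012]
tcp_rot: [[0.222, 0.202, 0.954], [-0.975, 0.045, 0.218], [0.001, -0.978, 0.207]]
force: [-0.5, -0.3, -0.9]
opening: 0.687
```

```bash
python3 - <<'E'
from h import *
s=read_state(); print(s['opening']*87, s['force'],s['position'])
def plane(q,th=.002):
    for _ in range(8):
        c=q.mean(0); n=np.linalg.svd(q-c)[2][2]; d=(q-c)@n; q=q[abs(d)<max(th,1.5*d.std())]
    n=n*np.sign(n[0]); return q,c,n
for nm in('scene','top'):
    c=snap(nm,'6'); P=cloud(c)
    q=P[np.all((P>[.44,-.17,.098])&(P<[.51,-.09,.16]),-1)]
    if len(q)>20:
        q,m,n=plane(q); print(nm,'plate',len(q),m.round(4),n.round(3),'yaw',np.degrees(np.arctan2(n[1],n[0])).round(1),'lean',np.degrees(np.arcsin(n[2])).round(1),q.min(0).round(4),q.max(0).round(4))
        # origin: go down in-plane to z=.08
        k=(m[2]-.08); h=n[:2]/np.hypot(*n[:2]); print('   O est',(m[:2]+h*k*np.tan(np.radians(12))).round(4))
    q=P[np.all((P>[.44,-.17,.16])&(P<[.51,-.09,.172]),-1)]; print('top',len(q),q.mean(0).round(4),q.min(0).round(4),q.max(0).round(4))
    # tag in gripper
    R0=s['tcp_rot']; t=(P-s['position'])@R0   # tool frame
    q=t[(abs(t[...,0])<.026)&(t[...,1]>.03)&(t[...,1]<.10)&(abs(t[...,2])<.02)]
    if len(q)>30: print(nm,'tag in tool: x',q[:,0].min().round(4),q[:,0].max().round(4),'bottom y',np.percentile(q[:,1],[99,100]).round(4),'face z med',np.percentile(q[:,2],[5,50,95]).round(4),len(q))
    q=t[(abs(t[...,0])<.038)&(t[...,1]>.05)&(t[...,1]<.08)&(abs(t[...,2])<.02)]; print('x ext',q[:,0].min().round(4),q[:,0].max().round(4))
    for y in(.04,.055,.07):
        k=t[(abs(t[...,0])<.024)&(abs(t[...,1]-y)<.006)&(abs(t[...,2])<.02)]; print(y,np.median(k[:,2]).round(4),end=' ')
    print()
E
```

```text
59.742799779639455 [-0.48776568 -0.31517267 -0.87586369] [ 0.50975099 -0.345374    0.3011587 ]
scene plate 251 [ 0.4687 -0.1297  0.1295] [ 0.974 -0.107  0.198] yaw -6.2 lean 11.4 [ 0.46   -0.1492  0.0983] [ 0.4778 -0.1092  0.16  ]
   O est [ 0.4791 -0.1308]
top 61 [ 0.4603 -0.128   0.164 ] [ 0.454  -0.1473  0.1603] [ 0.466  -0.1088  0.1685]
scene tag in tool: x -0.0257 0.026 bottom y [0.0818 0.0827] face z med [0.0012 0.0032 0.0055] 528
x ext -0.0301 0.0293
0.04 0.0033 0.055 0.0037 0.07 0.0032 <stdin>:14: RuntimeWarning: Mean of empty slice.
  ret = um.true_divide(
Traceback (most recent call last):
ValueError: zero-size array to reduction operation minimum which has no identity
```

```bash
cat >> h.py <<'E'
O=np.array([.4791,-.1308,.08]); PY=-6.8
_a,_l=np.radians(PY),np.radians(12)
NX=np.array([np.cos(_l)*np.cos(_a),np.cos(_l)*np.sin(_a),np.sin(_l)]); ZZ=np.array([-np.sin(_l)*np.cos(_a),-np.sin(_l)*np.sin(_a),np.cos(_l)]); YY=np.array([-np.sin(_a),np.cos(_a),0])
def pl(x,y,z): return O+NX*x+YY*y+ZZ*z
E
python3 - <<'E'
from h import *
print(pl(.0057,0,.1853)); go(pl(.0057,0,.1853+.04),R(PY-90,12)); go(pl(.0057,0,.1853),R(PY-90,12)); print(ZZ,NX)
E
```

```text
[ 0.4463812  -0.12689852  0.26243585]
t 12.93 shift [-0.0712  0.2188  0.0025] turn [-0.0023 -0.0028 -0.3427] rows 3.7
t 12.93 shift [-0.0629  0.2178 -0.0366] turn [-0.0023 -0.0028 -0.3427] rows 3.7
[-0.20644914  0.02461757  0.9781476 ] [ 0.97126683 -0.11581656  0.20791169]
```

Call:
play_rows(commands=[[[-0.015,0.045,0.0],[0,0,-0.08]],[[-0.03,0.095,0.0],[0,0,-0.16]],[[-0.045,0.145,0.0],[0,0,-0.24]],[[-0.06,0.19,0.0],[0,0,-0.31]],[[-0.071,0.219,0.0025],[0,0,-0.343]],[[-0.063,0.218,-0.0366],[0,0,-0.343]],[[-0.063,0.218,-0.0366],[0,0,-0.343]],[[-0.063,0.218,-0.0366],[0,0,-0.343]]])

```text
time_s: 13.92
position: [0.4472, -0.1278, 0.2638]
tcp_rot: [[-0.119, 0.204, 0.972], [-0.993, -0.024, -0.117], [-0.0, -0.979, 0.206]]
force: [0.6, -0.6, -0.2]
opening: 0.688
```

```bash
python3 - <<'E'
from h import *
go(pl(.0057,0,.1853),R(PY-90,12)); go(pl(.0057,0,.1003),R(PY-90,12))
E
```

```text
t 13.93 shift [-0.0009  0.0009 -0.0014] turn [-0.0003 -0.002   0.0007] rows 0.0
t 13.93 shift [ 0.0167 -0.0012 -0.0845] turn [-0.0003 -0.002   0.0007] rows 1.4
```

Call:
play_rows(commands=[[[0.006,-0.0,-0.03],[0,0,0]],[[0.0115,-0.001,-0.06],[0,0,0]],[[0.0162,-0.001,-0.082],[0,0,0]],[[0.0162,-0.001,-0.082],[0,0,0]]])

```text
time_s: 14.42
position: [0.4634, -0.1289, 0.1815]
tcp_rot: [[-0.119, 0.204, 0.972], [-0.993, -0.024, -0.117], [-0.0, -0.979, 0.205]]
force: [-0.2, -0.2, 0.4]
opening: 0.686
```

```bash
python3 - <<'E'
from h import *
s=read_state(); print(s['force'],s['position']); go(pl(.0057,0,.0823),R(PY-90,12))
c=snap('scene','7'); save(c['frame'],'s7.png',(190,150,290,250),6)
P=cloud(c); t=(P-O)@np.c_[NX,YY,ZZ]
k=t[(abs(t[...,1])<.018)&(t[...,0]>-.01)&(t[...,0]<.03)&(t[...,2]>-.01)&(t[...,2]<.08)]
for z in np.arange(-.01,.08,.01):
    q=k[(k[:,2]>z)&(k[:,2]<z+.01)]
    if len(q): print(z.round(3),len(q),np.percentile(q[:,0],[5,50,95]).round(4))
E
```

```text
[-0.21717134 -0.20012484  0.37407819] [ 0.46337953 -0.12892683  0.18150151]
t 14.43 shift [ 0.0043 -0.0005 -0.0198] turn [-0.0006 -0.0025  0.001 ] rows 0.3
-0.01 29 [0.0131 0.0152 0.0176]
0.0 61 [-0.0008  0.0147  0.0177]
0.01 52 [-0.0002  0.016   0.0193]
0.02 41 [0.0066 0.0087 0.0105]
0.03 42 [0.0054 0.0087 0.0112]
0.04 46 [0.0067 0.0093 0.0117]
0.05 49 [0.0062 0.0092 0.0116]
0.06 43 [0.0065 0.0091 0.0113]
0.07 53 [0.0065 0.009  0.0113]
```

View pics/s7.png

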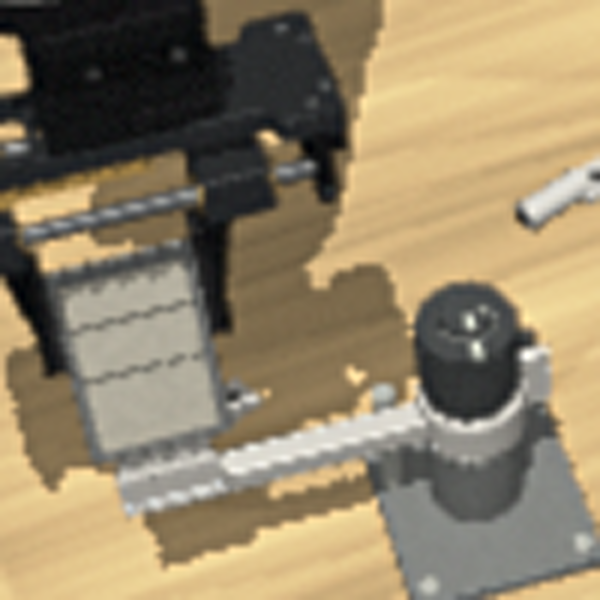

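The tag hangs just above the channel with its face 9 mm out from the plate, which is mid-channel as intended. The collar pointer is in line with the cap line. I'll lower it.

Call:
play_rows(commands=[[[0.002,0,-0.008],[0,0,0]],[[0.003,0,-0.014],[0,0,0]],[[0.004,0,-0.018],[0,0,0]],[[0.004,0,-0.018],[0,0,0]]])

```text
time_s: 14.98
position: [0.4674, -0.1284, 0.1639]
tcp_rot: [[-0.119, 0.205, 0.971], [-0.993, -0.025, -0.116], [0.0, -0.978, 0.207]]
force: [-1.0, 0.3, -0.7]
opening: 0.681
```

Call:
play_rows(commands=[[[0.0,0,-0.001],[0,0,0]],[[0.0005,0,-0.002],[0,0,0]],[[0.0005,0,-0.002],[0,0,0]]])

```text
time_s: 15.35
position: [0.468, -0.1286, 0.1621]
tcp_rot: [[-0.119, 0.206, 0.971], [-0.993, -0.025, -0.116], [0.001, -0.978, 0.207]]
force: [0.4, -0.2, -1.1]
opening: 0.682
```

```bash
python3 - <<'E'
from h import *
s=read_state(); print(s['force'],(np.c_[NX,YY,ZZ].T@(s['position']-O)).round(4))
E
```

```text
[ 0.38772103 -0.20220066 -1.06889741] [0.0061 0.0009 0.0827]
```

Call:
play_rows(commands=[[[0.0,0,-0.0015],[0,0,0]],[[0.0,0,-0.0015],[0,0,0]],[[-0.0015,0,-0.0015],[0,0,0]],[[-0.0025,0,-0.0018],[0,0,0]],[[-0.0025,0,-0.0018],[0,0,0]]])

```text
time_s: 15.98
position: [0.4668, -0.1291, 0.1614]
tcp_rot: [[-0.12, 0.209, 0.97], [-0.993, -0.027, -0.116], [0.002, -0.977, 0.211]]
force: [0.1, 2.7, 6.8]
opening: 0.682
```

Call:
play_rows(commands=[[[-0.001,0,0],[0,0,0]],[[-0.002,0,-0.0002],[0,0,0]],[[-0.0025,0,-0.0003],[0,0,0]],[[-0.0025,0,-0.0003],[0,0,0]]])

```text
time_s: 16.48
position: [0.4652, -0.1294, 0.1611]
tcp_rot: [[-0.12, 0.211, 0.97], [-0.993, -0.028, -0.116], [0.002, -0.977, 0.213]]
force: [3.9, 2.3, 5.9]
opening: 0.684
```

```bash
python3 - <<'E'
from h import *
s=read_state(); print(s['force'],s['moment'],(np.c_[NX,YY,ZZ].T@(s['position']-O)).round(4))
E
```

```text
[3.86384177 2.26043771 5.91930338] [ 0.42627366 -0.68288396  0.16893362] [ 0.0032 -0.0003  0.0823]
```

Call:
play_rows(commands=[[[0,0,0],[0,0,0]],[[0,0,0],[0,0,0]],[[0,0,0],[0,0,0]],[[0,0,0],[0,0,0]],[[-0.004,0,0.02],[0,0,0]],[[-0.012,0.001,0.06],[0,0,0]],[[-0.02,0.003,0.1],[0,0,0]],[[-0.02,0.05,0.12],[0,0,0]],[[-0.01,0.1,0.12],[0,0.1,0]],[[-0.0,0.15,0.12],[0,0.2,0]]], gripper=0.087)

```text
time_s: 17.73
position: [0.4629, 0.0225, 0.2809]
tcp_rot: [[-0.117, 0.006, 0.993], [-0.993, -0.027, -0.117], [0.026, -1.0, 0.009]]
force: [1.5, -0.0, 0.4]
opening: 1.001
```

```bash
python3 - <<'E'
from h import *
# clamp: jaws across levers: yaw -10 or 170
s=read_state(); print(s['position'],s['joint_positions'].round(1))
go([.4773,.3484,.26],R(-10)); go([.4773,.3484,.26],R(170))
c=snap('scene','8'); P=cloud(c); t=(P-O)@np.c_[NX,YY,ZZ]
k=t[(abs(t[...,1])<.028)&(t[...,0]>-.02)&(t[...,0]<.03)&(t[...,2]>-.01)&(t[...,2]<.12)]
for z in np.arange(0.02,.12,.01):
    q=k[(k[:,2]>z)&(k[:,2]<z+.01)]
    if len(q): print(z.round(3),len(q),np.percentile(q[:,0],[5,50,95]).round(4),q[:,1].min().round(4),q[:,1].max().round(4))
print('max z',k[:,2].max())
E
```

```text
[0.46291391 0.02246015 0.28091862] [-10.2  15.  102.2  -1.6  62.1  87.3]
t 17.73 shift [ 0.0144  0.3259 -0.0209] turn [0.0168 0.0253 1.5138] rows 8.1
t 17.73 shift [ 0.0144  0.3259 -0.0209] turn [ 0.0257 -0.017  -1.6275] rows 8.7
0.02 69 [0.0044 0.007  0.0093] -0.0278 0.0275
0.03 71 [0.0041 0.0068 0.0093] -0.0272 0.0274
0.04 70 [0.0044 0.0066 0.0089] -0.0277 0.0277
0.05 70 [0.0039 0.0066 0.0096] -0.0277 0.0275
0.06 74 [0.0038 0.0069 0.0087] -0.0276 0.027
0.07 75 [0.0044 0.0066 0.0086] -0.0275 0.0273
0.08 77 [0.0037 0.0067 0.0088] -0.0269 0.0277
0.09 91 [0.0014 0.0055 0.0084] -0.0275 0.028
0.1 11 [0.0032 0.0048 0.0079] -0.0234 0.0226
max z 0.10141583405920136
```

The tag stands flat: its face is a uniform 6.7 mm from the plate over its whole height, and its top is at about 100 mm. Next is the clamp.

Call:
play_rows(commands=[[[0.014,0.06,0.0],[0,0,0.18]],[[0.014,0.12,0.0],[0,0,0.36]],[[0.014,0.18,0.0],[0,0,0.54]],[[0.014,0.24,0.0],[0,0,0.72]],[[0.014,0.3,-0.01],[0,0,0.9]],[[0.0144,0.3259,-0.021],[0.008,0.012,1.08]],[[0.0144,0.3259,-0.021],[0.012,0.018,1.26]],[[0.0144,0.3259,-0.021],[0.015,0.02,1.44]],[[0.0144,0.3259,-0.021],[0.0168,0.0253,1.514]],[[0.0144,0.3259,-0.021],[0.0168,0.0253,1.514]]])

```text
time_s: 19.02
position: [0.4773, 0.347, 0.2585]
tcp_rot: [[0.985, -0.002, 0.173], [-0.173, 0.001, 0.985], [-0.002, -1.0, 0.001]]
force: [0.2, 0.3, 0.2]
opening: 0.998
```

```bash
python3 - <<'E'
from h import *
go([.4773,.3484,.155],R(-10))
c=snap('scene','9'); save(c['frame'],'s9.png',(310,90,460,202),5)
E
```

```text
t 19.02 shift [ 0.      0.0014 -0.1035] turn [-0.001  -0.0022 -0.0004] rows 1.7
```

View pics/s9.png

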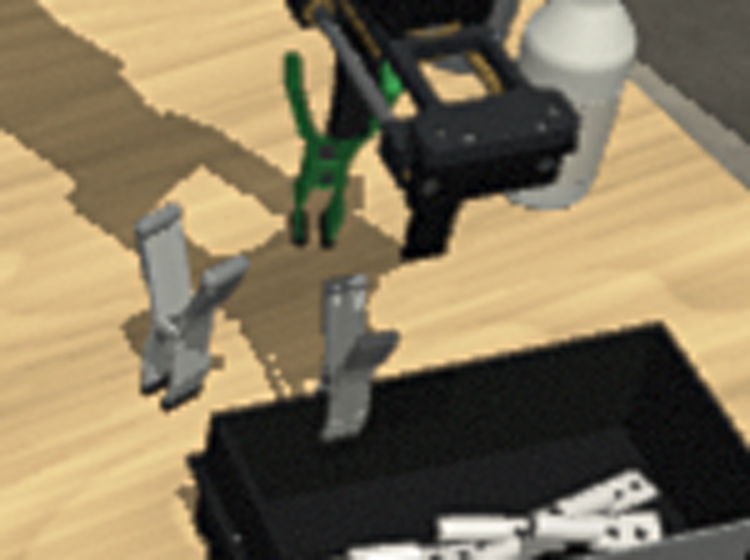

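The clamp sits on the tote wall at about (350,355), with the gripper centred above it and clear of the grey decoy.

Call:
play_rows(commands=[[[0,0.0014,-0.05],[0,0,0]],[[0,0.0014,-0.09],[0,0,0]],[[0,0.0014,-0.1035],[0,0,0]],[[0,0.0014,-0.1035],[0,0,0]]])

```text
time_s: 19.58
position: [0.4773, 0.3486, 0.1551]
tcp_rot: [[0.985, -0.003, 0.173], [-0.173, 0.001, 0.985], [-0.003, -1.0, 0.0]]
force: [-0.0, -0.7, 0.7]
opening: 1.0
```

Call:
play_rows(commands=[[[0,0,0],[0,0,0]],[[0,0,0],[0,0,0]],[[0,0,0],[0,0,0]],[[0,0,0],[0,0,0]],[[0,0,0],[0,0,0]],[[0,0,0],[0,0,0]],[[0,0,0],[0,0,0]],[[0,0,0],[0,0,0]],[[0,0,0],[0,0,0]]], gripper=0.019)

```text
time_s: 20.7
position: [0.4774, 0.3487, 0.1554]
tcp_rot: [[0.985, -0.002, 0.172], [-0.172, 0.001, 0.985], [-0.002, -1.0, 0.001]]
force: [-0.1, -0.4, -0.9]
opening: 0.227
```

```bash
python3 - <<'E'
from h import *
s=read_state(); print(s['opening']*87, s['force'],s['moment'],s['position'])
E
```

```text
19.749897656128237 [-0.12612158 -0.401755   -0.88485596] [-0.1042796   0.02824173 -0.03560916] [0.47736427 0.34871765 0.15544954]
```

Call:
play_rows(commands=[[[0,0,0.03],[0,0,0]],[[0,0,0.06],[0,0,0]],[[0,0,0.11],[0,0,0]],[[0,0,0.16],[0,0,0]],[[0,-0.05,0.175],[0,0,0]],[[0,-0.1,0.175],[0,0,0]],[[0,-0.15,0.175],[0,0,0]],[[0,-0.2,0.175],[0,0,0]],[[0,-0.2,0.175],[0,0,0]],[[0,-0.2,0.175],[0,0,0]]])

```text
time_s: 21.95
position: [0.4774, 0.149, 0.3306]
tcp_rot: [[0.985, -0.001, 0.173], [-0.173, 0.002, 0.985], [-0.002, -1.0, 0.002]]
force: [-0.7, 0.3, -1.5]
opening: 0.222
```

```bash
python3 - <<'E'
from h import *
s=read_state(); print(s['opening']*87,s['position'])
for nm in('scene','top'):
    c=snap(nm,'10'); P=cloud(c); t=(P-s['position'])@s['tcp_rot']
    k=t[(abs(t[...,0])<.03)&(abs(t[...,2])<.03)&(t[...,1]>.03)&(t[...,1]<.13)]
    for y in np.arange(.03,.12,.01):
        q=k[(k[:,1]>y)&(k[:,1]<y+.01)]
        if len(q): print(nm,y.round(3),len(q),'x',q[:,0].min().round(4),q[:,0].max().round(4),'z',q[:,2].min().round(4),q[:,2].max().round(4))
    if len(k):print('max y',k[:,1].max())
    if nm=='scene':
        u,v=proj(c,s['position']-[0,0,.05]).astype(int); save(c['frame'],'s10.png',(u-50,v-50,u+50,v+50),5.5)
E
```

```text
19.33089819223141 [0.477412   0.14896467 0.33064731]
scene 0.03 25 x -0.0098 0.0111 z -0.0118 0.011
scene 0.04 28 x -0.0058 0.0091 z -0.0109 0.0099
scene 0.05 42 x -0.0061 0.0102 z -0.0114 0.0097
scene 0.06 50 x -0.006 0.0151 z -0.0123 0.0115
scene 0.07 45 x -0.0138 0.022 z -0.0105 0.0111
scene 0.08 33 x -0.0175 0.0224 z -0.0104 0.0098
scene 0.09 52 x -0.018 0.0256 z -0.0128 0.0106
scene 0.1 10 x -0.0188 0.0249 z -0.0106 0.008
max y 0.10489137322796625
```

View pics/s10.png

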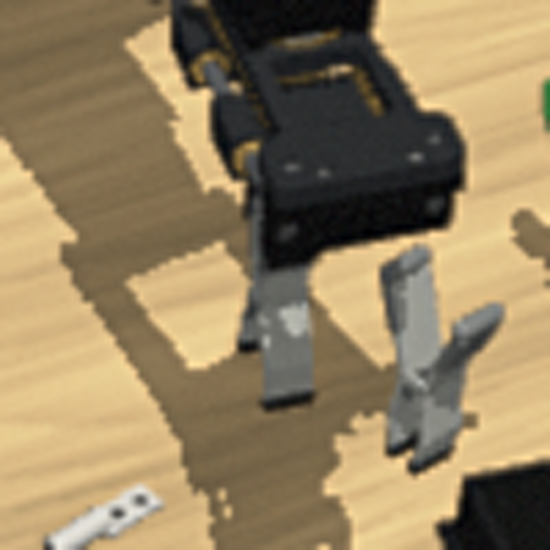

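The clamp is held with its jaws open at about ±15–20 mm; the decoy stands apart from it. I'll move it above the plate and tilt it to the plate's lean.

```bash
cat >> h.py <<'E'
RC=np.c_[NX,-ZZ,YY]
def own(): 
    s=read_state(); print('own',(np.c_[NX,YY,ZZ].T@(s['position']-O)).round(4),s['force'].round(1),'open',s['opening']*87)
E
python3 - <<'E'
from h import *
go(pl(-.0008,0,.235),RC); print(ZZ*.065)
E
```

```text
t 22.05 shift [-0.0475 -0.2747 -0.0208] turn [-0.032  -0.2088  0.0528] rows 4.5
[-0.01341919  0.00160014  0.06357959]
```

Call:
play_rows(commands=[[[-0.01,-0.05,0.0],[0,-0.04,0.01]],[[-0.02,-0.1,0.0],[-0.01,-0.08,0.02]],[[-0.03,-0.15,0.0],[-0.02,-0.13,0.03]],[[-0.04,-0.2,0.0],[-0.03,-0.18,0.05]],[[-0.0475,-0.25,0.0],[-0.032,-0.2088,0.0528]],[[-0.0475,-0.2747,-0.01],[-0.032,-0.2088,0.0528]],[[-0.0475,-0.2747,-0.0208],[-0.032,-0.2088,0.0528]],[[-0.0475,-0.2747,-0.0208],[-0.032,-0.2088,0.0528]]])

```text
time_s: 23.05
position: [0.4293, -0.1243, 0.3086]
tcp_rot: [[0.972, 0.204, 0.118], [-0.116, -0.022, 0.993], [0.205, -0.979, 0.002]]
force: [0.4, -0.0, 0.7]
opening: 0.222
```

```bash
python3 - <<'E'
from h import *
own(); go(pl(-.0008,0,.170),RC)
c=snap('scene','11'); P=cloud(c); t=(P-O)@np.c_[NX,YY,ZZ]
k=t[(abs(t[...,0])<.03)&(abs(t[...,1])<.03)&(t[...,2]>.11)&(t[...,2]<.2)]
for z in np.arange(.11,.2,.01):
    q=k[(k[:,2]>z)&(k[:,2]<z+.01)]
    if len(q): print(z.round(3),len(q),'x',q[:,0].min().round(4),q[:,0].max().round(4),'y',q[:,1].min().round(4),q[:,1].max().round(4))
u,v=proj(c,pl(0,0,.12)).astype(int); save(c['frame'],'s11.png',(u-50,v-50,u+50,v+50),5.5)
E
```

```text
own [-0.0016  0.0006  0.234 ] [ 0.4 -0.   0.7] open 19.347774711435207
t 23.05 shift [ 0.0139 -0.0023 -0.0624] turn [-0.0023 -0.0027 -0.0002] rows 1.0
0.12 1 x 0.0176 0.0176 y 0.0017 0.0017
0.13 40 x -0.022 0.0236 y -0.0107 0.0122
0.14 36 x -0.018 0.0219 y -0.0096 0.012
0.15 43 x 0.01 0.0196 y -0.0096 0.0119
0.16 50 x 0.0005 0.0157 y -0.01 0.0119
0.17 48 x -0.0034 0.0106 y -0.0111 0.0134
0.18 35 x 0.0021 0.0078 y -0.0096 0.0119
0.19 33 x 0.0027 0.0078 y -0.0097 0.0119
```

View pics/s11.png

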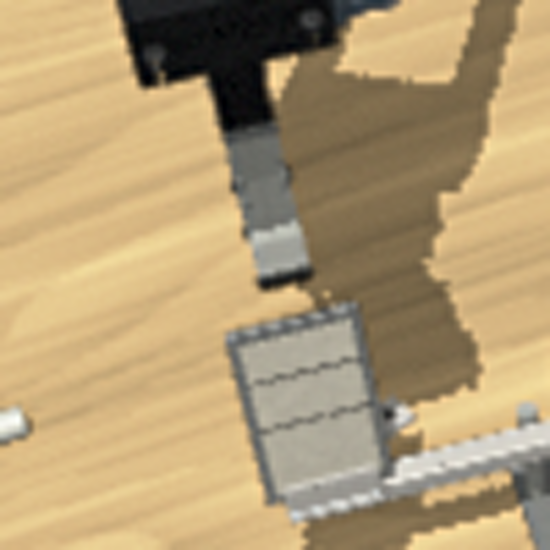

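The clamp hangs over the middle of the tag, with its jaws symmetric about the plane (±22 mm) and y within 1 mm. I'll descend along the lean.

Call:
play_rows(commands=[[[0.005,-0.001,-0.02],[0,0,0]],[[0.009,-0.0025,-0.04],[0,0,0]],[[0.0125,-0.003,-0.056],[0,0,0]],[[0.0135,-0.003,-0.0595],[0,0,0]],[[0.0135,-0.003,-0.0595],[0,0,0]]])

```text
time_s: 23.72
position: [0.4437, -0.1282, 0.2505]
tcp_rot: [[0.971, 0.207, 0.118], [-0.115, -0.025, 0.993], [0.208, -0.978, -0.0]]
force: [-0.6, 0.3, -0.3]
opening: 0.223
```

```bash
python3 - <<'E'
from h import *
own()
c=snap('scene','12'); P=cloud(c); t=(P-O)@np.c_[NX,YY,ZZ]
k=t[(abs(t[...,0])<.03)&(abs(t[...,1])<.03)&(t[...,2]>.03)&(t[...,2]<.14)]
for z in np.arange(.05,.14,.01):
    q=k[(k[:,2]>z)&(k[:,2]<z+.01)]; m=q[q[:,0]>.011]
    if len(q): print(z.round(3),len(q),'x',q[:,0].min().round(4),q[:,0].max().round(4),len(m),m[:,1].min().round(4) if len(m) else '',m[:,1].max().round(4) if len(m) else '')
E
```

```text
own [ 0.0008 -0.0016  0.1742] [-0.6  0.3 -0.3] open 19.408752145144902
0.05 65 x 0.0028 0.0104 0  
0.06 48 x 0.0027 0.011 1 0.0257 0.0257
0.07 80 x 0.0031 0.0267 31 -0.0121 0.0105
0.08 86 x 0.0029 0.0248 35 -0.0121 0.0098
0.09 106 x 0.0007 0.0226 44 -0.0189 0.0096
0.1 51 x 0.001 0.0182 34 -0.0121 0.0097
0.11 47 x -0.0028 0.0148 7 -0.0121 0.009
0.12 31 x 0.0041 0.011 0  
0.13 32 x 0.0046 0.0115 1 0.0023 0.0023
```

Call:
play_rows(commands=[[[-0.0015,0.001,-0.0005],[0,0,0]],[[-0.0015,0.001,-0.0005],[0,0,0]],[[-0.0015,0.001,-0.0005],[0,0,0]]])

```text
time_s: 24.15
position: [0.4419, -0.1281, 0.25]
tcp_rot: [[0.971, 0.207, 0.12], [-0.117, -0.025, 0.993], [0.209, -0.978, -0.0]]
force: [0.0, 0.5, -0.1]
opening: 0.225
```

Call:
play_rows(commands=[[[0,0,0],[0,0,0]],[[0,0,0],[0,0,0]],[[0,0,0],[0,0,0]],[[0,0,0],[0,0,0]],[[0,0,0],[0,0,0]],[[0,0,0],[0,0,0]],[[0,0,0],[0,0,0]],[[0,0,0],[0,0,0]]], gripper=0.087)

```text
time_s: 25.15
position: [0.4419, -0.128, 0.2497]
tcp_rot: [[0.971, 0.207, 0.12], [-0.117, -0.025, 0.993], [0.208, -0.978, -0.0]]
force: [0.5, -0.0, -0.6]
opening: 0.978
```

Call:
play_rows(commands=[[[-0.004,0,0.02],[0,0,0]],[[-0.012,0.001,0.06],[0,0,0]],[[-0.02,0.002,0.1],[0,0,0]],[[-0.02,0.05,0.12],[0,0,0]],[[-0.02,0.1,0.12],[0,0,0]],[[-0.02,0.15,0.12],[0,0,0]],[[-0.02,0.15,0.12],[0,0,0]]])

```text
time_s: 26.02
position: [0.4209, 0.0252, 0.3697]
tcp_rot: [[0.972, 0.206, 0.113], [-0.111, -0.023, 0.994], [0.208, -0.978, 0.0]]
force: [1.1, -0.6, -0.4]
opening: 1.004
```

```bash
python3 - <<'E'
from h import *
s=read_state(); print(s['time_s'],s['opening'])
c=snap('scene','13'); snap('top','13'); P=cloud(c); t=(P-O)@np.c_[NX,YY,ZZ]; bar(c)
k=t[(t[...,0]>-.04)&(t[...,0]<.05)&(abs(t[...,1])<.03)&(t[...,2]>.03)&(t[...,2]<.19)]
for z in np.arange(.02,.18,.01):
    q=k[(k[:,2]>z)&(k[:,2]<z+.01)]; m=q[q[:,0]>.0105]
    if len(q): print(z.round(3),len(q),'x',q[:,0].min().round(4),np.median(q[:,0]).round(4),q[:,0].max().round(4),'y',q[:,1].min().round(4),q[:,1].max().round(4),len(m))
save(c['frame'],'s13.png',(90,140,290,290),4)
E
```

```text
26.025 1.004144035176133
bar 169 [ 1.20000e-02 -1.00000e+00  4.89202e+02 -7.03980e+01] swing 7.699997
0.03 70 x 0.0026 0.0061 0.0095 y -0.0289 0.0298 0
0.04 77 x 0.0024 0.0062 0.0103 y -0.0295 0.0288 0
0.05 75 x 0.0036 0.0065 0.01 y -0.0294 0.0291 0
0.06 67 x 0.0034 0.0065 0.0114 y -0.0299 0.0295 2
0.07 83 x 0.0036 0.0079 0.0174 y -0.0293 0.0292 28
0.08 74 x 0.0029 0.0073 0.016 y -0.0298 0.0295 27
0.09 99 x -0.0102 0.0066 0.0164 y -0.0298 0.0299 27
0.1 47 x 0.0033 0.0088 0.0143 y -0.028 0.0203 11
0.11 37 x -0.0008 0.0066 0.0116 y -0.0131 0.0115 2
0.12 30 x -0.007 0.0077 0.0092 y -0.0125 0.0095 0
0.13 20 x 0.0074 0.0104 0.0126 y -0.0105 0.0091 9
0.14 34 x 0.011 0.0137 0.0191 y -0.0129 0.0105 34
0.15 62 x -0.0187 -0.0114 0.0184 y -0.0125 0.01 29
0.16 84 x -0.0215 0.0136 0.022 y -0.0141 0.0112 44
0.17 17 x -0.0191 0.015 0.0198 y -0.0108 0.006 9
```

View pics/s13.png

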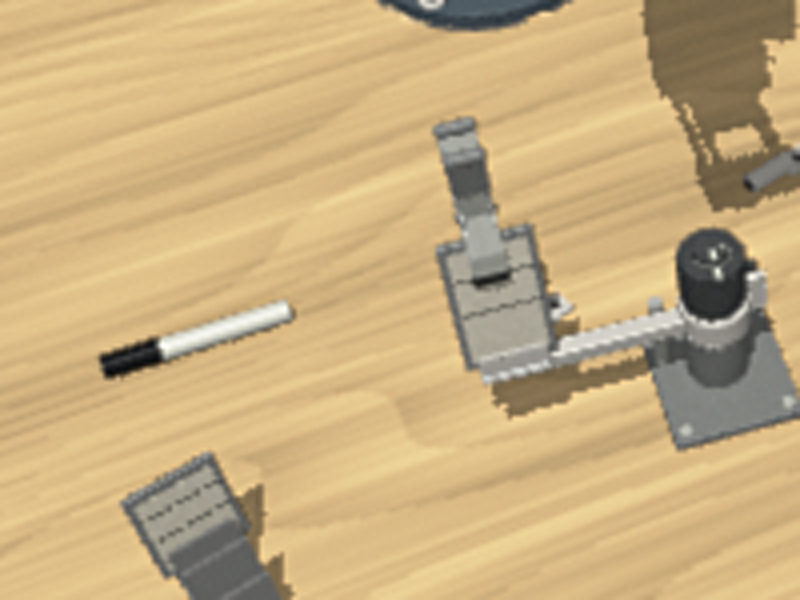

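The clamp grips tag and plate at their middle, with jaw tips about 70–75 mm up and y within about ±11 mm. The tag is still flat at 6.2 mm, the collar is at the line, and the short tag is undisturbed. Handing in.

```bash
python3 - <<'E'
from h import *
print(read_state()['time_s'],hand_in())
E
```

```text
the job is handed in; nothing more can be done
26.125 None
```

The job is done and handed in at 26.1 s, with the gripper open and clear of everything.

**What I did**
- I pushed the holder's arm clockwise to its stop with closed fingers.
- I turned the collar clockwise about 72° until the moment rose at its stop.
- I moved the tall tag from the rack's front slot to the ledge and leaned it flat against the plate.
- I clipped tag and plate with the small grey clamp from the tote wall.

**What the last checks showed**
- **Arm:** after the push, the plate's top centre was within about 2 mm of its home position, with a yaw of about -8°.
- **Collar:** the pointer lines up with the line on the cap.
- **Tag:** its face is parallel to the plate, about 6–7 mm from the plate's front over its height, and centred to within 1 mm.
- **Clamp:** it is centred to about 1 mm, gripping tag and plate together.
- **Other things:** the short tag, pen and lug in the last picture appear where they were. I did not re-measure the other loose things.

**What disagreed**
- A line fit to the bar in the last scene view read 8° of swing. It also read 5.5° when the arm was already pressed on its stop. I put this down to the bar's visible side face skewing the fit. The plate pose, the top view and the unmoved tag position all point to home.
- Pressing on the stop reached 28 N at the wrist, under the limits.

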